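# Feel the lid stop of a bench photometer and hold the lid 25 degrees below it

## Robot

A 6-joint arm with a two-finger parallel gripper is mounted at the origin on a cart in front of the work surface, level with it; the furniture and walls round the work are solid. World frame = base frame: x ahead of the robot, y to its left, z up, the work surface at z = 0. Lengths are in m, angles in rad, forces in N, time in s.
With the tool pointing down it reaches from about 0.3 to 0.875 m from the base axis. Payload 6.4 kg.
Tool frame: the origin (TCP) lies between the finger pads; the fingertips stand 8 mm ahead of it and the grasp point (between the pads) lies 11 mm behind it (ctrl.finger_overhang is the distance from the TCP to the fingertips, in m); z points along the fingers, y is the line along which they close (so a half turn about z gives the same grasp; the last joint's range is limited). The gripper opens to 85 mm and grips with 20 to 120 N. Pads are 22 mm wide; open, the fingers measure 114 mm over their backs; the gripper's body (76 mm by 85 mm) begins 54 mm behind the grasp point. The pads swing forward as they close: fully open they stand 13 mm farther back than shut.
Start: joints at [-1.393, 0.181, 1.607, -0, 1.354, -0.206], TCP at [0.215, -0.533, 0.239] pointing down, gripper open.
Joint ranges: [-2.99, 2.99], [-0.89, 2.07], [0.3, 2.58], [-1.14, 4.28], [0, 2.63], [-3.12, 3.12]. Speed limits (rad/s): [2.57, 2.57, 3.01, 3.14, 3.14, 3.14].

## Interface

Orientations are given as a unit quaternion [w, x, y, z].
In Python, from bench import ctrl, camera gives the robot as it stands.
- The arm moves only by the shell command python3 -m pendant 'ROWS' [OPENING]. ROWS is JSON, a list of rows, each a list of 6 numbers: the shift along the world's x, y, z normalised to -1 to 1, where 1 is 200 mm, then the turn, a rotation vector about the world's x, y, z normalised to -1 to 1, where 1 is pi/2 rad. In form: [[dx, dy, dz, rx, ry, rz], ...]. A call has exactly 10 rows; each row shifts and turns the commanded pose from where the row before left it; what a row does not reach is not made up. A row lasts 1/8 s, in which the tool goes at most 62.5 mm and 10.7 degrees, less where a joint would pass 70% of its speed; a pose out of reach is approached as far as the arm can. A call with a number of a shift or a turn outside -1 to 1 is refused whole. A call with a gripper value outside its range is refused whole. OPENING is the opening, from -1 (shut) to 1 (fully open), set as the call begins (- or left out, the last holds). The fingers move at their own pace and stop on an object; the grip force is fixed at half the most. Time passes only in rows, so rows that do not move let the fingers close, or fill a call up. It gives the time, the measured TCP pose, the force, the opening and the grip force at its end, in the units of the state.
- ctrl.get_obs(): the state, without advancing time (a new reading comes with each control period).
- camera(name): name is "scene" or "top"; returns a dict with "color" (420x560x3 uint8, blue, green, red), "fx", "fy", "cx", "cy" (pixels), "distortion" ([k1, k2, p1, p2, k3] as OpenCV has them; the pictures are not rectified), "xyz" and "rotation" of the camera in the world. Camera axes: x right, y down, z forward; pixel columns grow to the right and rows downward; lengths in m; the calibration is good to about 2 mm. A picture is of the moment at which its call begins. There is no depth.
- ctrl.hand_in(): hands the job in; it is judged then, once.
The state is a dict: "time_s": time; "q": joint angles; "dq": joint speeds; "joint_efforts": joint torques, N m; "eef_pos": TCP position; "eef_rot": TCP orientation; "wrist_force": force on the tool from outside, world axes, zero at the start; "torque": the same for the moment, N m; "opening": opening from 0.0 (shut) to 1.0 (fully open); "grasp_force": force on a finger pad.
Only numpy, scipy, OpenCV 4.12 (cv2) and the standard library are available. Lean on these libraries where they do the work, as an engineer would, in place of code of your own. Each camera call takes 0.05 s, during which the arm holds its last target. There are 200 camera calls.

## Task

The lid sensor of the bench photometer is being set up: take the grey spring-closing lid by its steel bar and raise it gently until you feel it come up against the red adjustable stop and keep it lightly pressed there for half a second. Then let the lid back down under control by 25 degrees from the stop, never letting it fall or snap shut, and hold it still there; the program finishes while the robot is still holding the lid open at that angle. Do not force the stop out of its setting and do not disturb the things standing around.

Things in the scene. Friction and masses are not known exactly. Their poses are not given: they have to be found in the camera images.
- photometer: white bench instrument with a black display on its front, 160 (x) x 190 (y) x 88 mm high without the lid, fixed to the worktop; origin at the centre of its underside, x axis points from its front to its back (hinge side), y to its left, z up. Its yaw differs up to 0.3 rad either way
- lid_hinge (a point): a point on the lid's hinge axis, midway along it, 94 mm above the worktop at the instrument's back (72 mm behind its centre); its axes are the photometer's: the hinge axis is its y axis
- lid_bar (a point): centre of the lid's steel bar: round, 10 mm thick, 110 long, parallel to the hinge, axis 35 mm above the lid's top face, on posts 100 mm apart. Lid grey, 190 wide, 10 thick, reaching 154 mm from the hinge along its own -x (closed: the photometer's axes). Bar at x -138, z +40 mm from the hinge axis, 134 mm over the worktop when closed; it can turn in the fingers, gripper staying upright
- lid (a joint): opening angle of the lid in rad, 0 closed, grows as it opens upward. A spring and its weight (0.2 to 0.4 kg) pull it shut: about 3 to 6 N at the bar at every angle; released, it snaps shut
- stop_tab (a point): middle of the rubber underside of the red stop arm's tab, which the lid's top face meets, 95 mm from the hinge axis, 88 mm left (+y) of the lid's middle. The arm turns on the hinge axis, clamped by friction at a setting that differs (lid stopped at 0.95 to 1.4 rad). Axes: those the lid has when it touches the stop, so the angle between its x axis and lid_bar's is what is left to the stop
- wash_bottle: white wash bottle with red top, 68 x 97 x 191 mm, loose bystander; origin at the centre of its underside
- tape_roll: yellow roll of tape, 59 mm across, 19 mm high, loose bystander; origin at the centre of its underside
- beaker: clear beaker, 54 x 58 x 70 mm, loose bystander; origin at the centre of its underside
- marker: marker pen with blue cap, 138 mm long, lying, loose bystander; origin at the centre of its underside
- slide_box: small white and red carton, 34 x 82 x 30 mm, loose bystander; origin at the centre of its underside

How it is judged:
By the outcome, as a careful person would: the job done as asked, in the order asked, and still so for the second after the job is handed in, while the arm keeps its last pose, push and grip.
It also fails if it takes over 54 s, if anything falls off the work surface, if the arm or the gripper's body presses on something with over 40 N, if the wrist force passes 120 N, or if a joint passes its speed limit or range.

## Working session

There is one attempt and no reset: what is moved stays moved. The work goes in short steps, Python scripts to look and compute and a shell command to move; the robot and the scene stay as the last step left them, time stands still between calls to the robot, and variables do not carry over. Pictures are saved under pics/ and viewed, at most 10 in all, crops included, and the job is handed in when it is done.

```bash
ls; mkdir -p pics; python3 - <<'E'
from bench import ctrl,camera
import cv2,pickle
for n in("scene","top"):
    c=camera(n);cv2.imwrite(f"pics/{n}0.png",c["color"]);pickle.dump(c,open(n+".pkl","wb"))
    print(n,c["fx"],c["fy"],c["cx"],c["cy"],c["distortion"],c["xyz"],c["rotation"])
print(ctrl.get_obs(),ctrl.finger_overhang)
E
```

```text
pics
scene 537.0947918160509 537.0947918160509 266.67684516427073 209.8550052995305 [-0.01494484  0.          0.          0.          0.        ] [-0.29999309  0.35748799  1.01989212] [ 0.1904933  -0.43150722  0.81149194 -0.34495602]
top 400.57177381121545 400.57177381121545 281.1266628153384 207.5469696991899 [-0.06285265  0.          0.          0.          0.        ] [ 0.42388367 -0.17340465  1.18571337] [ 0.02720303 -0.69716251  0.71592978 -0.02586467]
{'time_s': 0.1, 'q': array([-1.39326637e+00,  1.81488271e-01,  1.60791007e+00, -8.73753088e-06,
        1.35381966e+00, -2.06313694e-01]), 'dq': array([ 0.00102731, -0.00256872, -0.00157096, -0.00092776,  0.00060756,
        0.00168668]), 'joint_efforts': array([-2.95635646e-04, -4.45880342e+01, -3.52234447e+01, -3.62508990e-04,
        4.17286850e-03,  9.94440050e-07]), 'eef_pos': array([ 0.2152476 , -0.53266011,  0.23846115]), 'eef_rot': array([-8.12647287e-04,  9.81638964e-01,  1.90746650e-01,  7.43031398e-06]), 'wrist_force': array([ 0.30571649, -0.39866776, -0.40995546]), 'torque': array([0.04020981, 0.0131151 , 0.0228373 ]), 'grasp_force': 0.0, 'opening': 0.9978407011104914} 0.008
```

View pics/scene0.png

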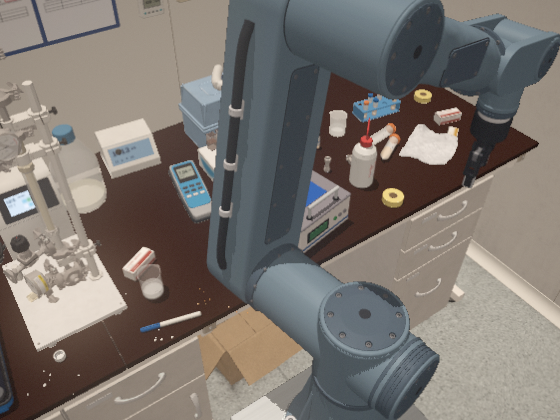

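View pics/top0.png

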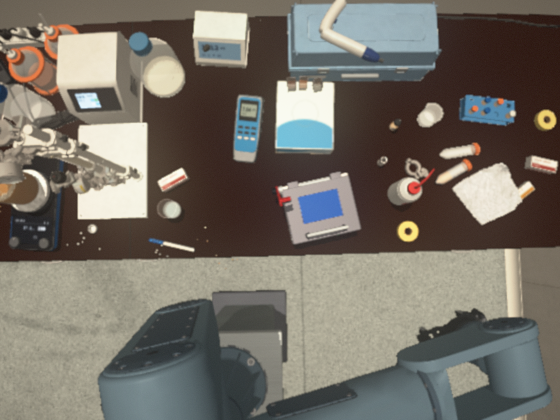

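The scene view has the photometer mostly hidden behind the arm. In the top view the photometer is around (318,208), its bar near (328,231), the red stop at (283,197) and the wash bottle near (405,190). I'll zoom in on it.

```bash
python3 - <<'E'
import cv2,pickle
c=pickle.load(open("top.pkl","rb"))["color"]
cv2.imwrite("pics/crop1.png",cv2.resize(c[160:260,260:380],None,fx=6,fy=6,interpolation=cv2.INTER_CUBIC))
E
```

```text
(no output)
```

View pics/crop1.png

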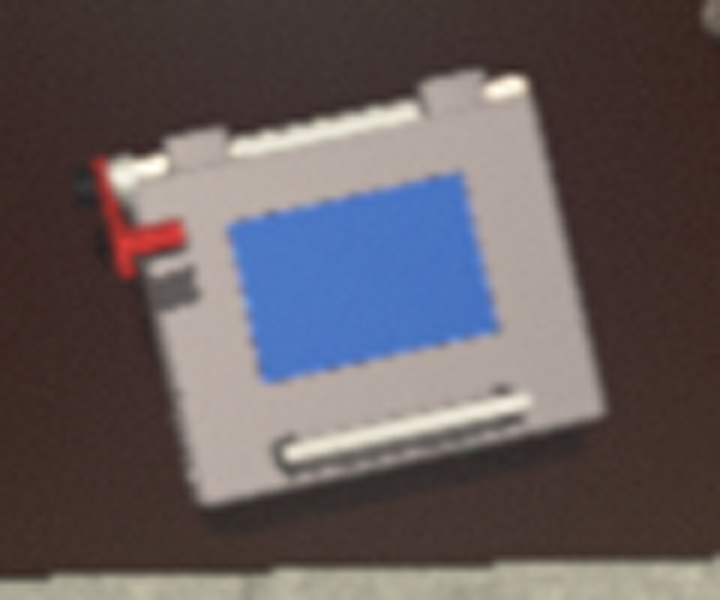

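```bash
cat > h.py <<'E'
import numpy as np,cv2
from scipy.spatial.transform import Rotation as R
def ray(c,p):
    K=np.array([[c["fx"],0,c["cx"]],[0,c["fy"],c["cy"]],[0,0,1]])
    u=cv2.undistortPoints(np.array([[p]],float),K,np.array(c["distortion"]))[0,0]
    q=np.array(c["rotation"]);r=R.from_quat(q[[1,2,3,0]])
    return np.array(c["xyz"]),r.apply([u[0],u[1],1])
def onz(c,p,z):
    o,d=ray(c,p);return o+d*(z-o[2])/d[2]
E
python3 - <<'E'
from h import *
import pickle
c=pickle.load(open("top.pkl","rb"));im=c["color"].astype(int)
f=lambda u,v:((u+.5)/6-.5+260,(v+.5)/6-.5+160)
# bar: bright pixels
sub=im[220:240,300:355];m=(sub.min(2)>200).astype(np.uint8)
n,l,st,_=cv2.connectedComponentsWithStats(m);k=1+st[1:,4].argmax();pts=np.argwhere(l==k)[:,::-1]+[300,220]
vx,vy,x0,y0=cv2.fitLine(pts.astype(np.float32),cv2.DIST_L2,0,.01,.01).ravel()
t=(pts-[x0,y0])@[vx,vy];e=[(x0+a*vx,y0+a*vy) for a in(t.min()-.5,t.max()+.5)]
a,b=[onz(c,p,.134) for p in e];d=a-b
print("bar",st[k],e,a,b,np.linalg.norm(d),"mid",(a+b)/2,"yaw",np.arctan2(-d[0],d[1]))
C=[onz(c,f(*p),.099) for p in((198,505),(606,412),(527,78))]
d=C[0]-C[1];print("front",np.linalg.norm(d),np.arctan2(-d[0],d[1]),C[0],C[1])
# blue panel
bm=((im[...,0]>150)&(im[...,2]<110)).astype(np.uint8);bm[:,:290]=0;bm[:,350:]=0;bm[:185]=0;bm[230:]=0
cs,_=cv2.findContours(bm,0,2);r=cv2.minAreaRect(max(cs,key=cv2.contourArea));bx=[onz(c,p,.099) for p in cv2.boxPoints(r)]
print("blue",[ (round(np.linalg.norm(bx[i]-bx[i-1]),3),round(np.arctan2(*(bx[i]-bx[i-1])[[1,0]]),3)) for i in range(4)])
psi=.2
m_=(a+b)/2
for psi in(np.arctan2(-(a-b)[0],(a-b)[1]),):
    ex=np.array([np.cos(psi),np.sin(psi),0]);ey=np.array([-np.sin(psi),np.cos(psi),0])
    h=m_+.138*ex;h[2]=.094;print("hinge",h,"centre",h-.072*ex)
    for p in((150,238),(125,240),(180,234),(100,165),(125,270)):
        o,dd=ray(c,f(*p))
        out=[]
        for z in(.16,.17,.18,.19,.2):
            P=o+dd*(z-o[2])/dd[2]-h;out.append((round(P@ex,4),round(P@ey,4)))
        print(p,out)
for n,p,z in(("bottle cap",(405,186),.19),("bottle base",(402,195),.0),("tape",(408,231),.019)):print(n,onz(c,p,z))
E
```

```text
bar [ 8  6 40 10 53] [(np.float64(307.4971334344374), np.float64(235.04213693599212)), (np.float64(347.5398938894889), np.float64(226.1241195166507))] [ 0.42893096 -0.23962683  0.134     ] [ 0.44941643 -0.34560132  0.134     ] 0.10793630517281043 mid [ 0.43917369 -0.29261408  0.134     ] yaw 0.190950529393657
front 0.18945857924174897 0.195628148505247 [ 0.40669052 -0.20079529  0.099     ] [ 0.44351799 -0.38664009  0.099     ]
blue [(np.float64(0.072), np.float64(0.188)), (np.float64(0.109), np.float64(-1.378)), (np.float64(0.073), np.float64(-2.96)), (np.float64(0.108), np.float64(1.762))]
hinge [ 0.57466544 -0.26642275  0.094     ] centre [ 0.5039741  -0.28008779  0.094     ]
(150, 238) [(np.float64(-0.0355), np.float64(0.0929)), (np.float64(-0.0364), np.float64(0.0932)), (np.float64(-0.0373), np.float64(0.0934)), (np.float64(-0.0383), np.float64(0.0937)), (np.float64(-0.0392), np.float64(0.094))]
(125, 240) [(np.float64(-0.034), np.float64(0.1036)), (np.float64(-0.0349), np.float64(0.1037)), (np.float64(-0.0359), np.float64(0.1039)), (np.float64(-0.0368), np.float64(0.104)), (np.f
[... 158 characters left out ...]
.float64(0.0808)), (np.float64(-0.0393), np.float64(0.0811)), (np.float64(-0.0402), np.float64(0.0815))]
(100, 165) [(np.float64(-0.0001), np.float64(0.1071)), (np.float64(-0.0013), np.float64(0.1072)), (np.float64(-0.0026), np.float64(0.1073)), (np.float64(-0.0039), np.float64(0.1074)), (np.float64(-0.0052), np.float64(0.1076))]
(125, 270) [(np.float64(-0.0466), np.float64(0.1063)), (np.float64(-0.0474), np.float64(0.1065)), (np.float64(-0.0482), np.float64(0.1066)), (np.float64(-0.0491), np.float64(0.1067)), (np.float64(-0.0499), np.float64(0.1069))]
bottle cap [ 0.54483149 -0.48556134  0.19      ]
bottle base [ 0.54105491 -0.53466163  0.        ]
tape [ 0.43299629 -0.54146395  0.019     ]
```

```bash
python3 -m pendant '[[0.11,0.12,0.02,0,0,0.088],[0.11,0.12,0.02,0,0,0.088],[0.11,0.12,0,0,0,0.088],[0.11,0.12,0,0,0,0.088],[0.11,0.12,0,0,0,0.088],[0.11,0.12,0,0,0,0.088],[0.12,0.12,-0.02,0,0,0.088],[0.12,0.12,-0.02,0,0,0.088],[0.12,0.12,-0.02,0,0,0.088],[0.12,0.12,-0.02,0,0,0.088]]' 0.1; python3 - <<'E'
from bench import ctrl,camera
import cv2,pickle
o=ctrl.get_obs();print(o["time_s"],o["eef_pos"],o["eef_rot"],o["q"],o["wrist_force"],o["opening"])
c=camera("scene");pickle.dump(c,open("scene1.pkl","wb"));cv2.imwrite("pics/scene1.png",c["color"])
E
```

```text
time_s: 1.35
eef_pos: [0.4438, -0.2921, 0.2308]
eef_rot: [-0.0, 0.633, 0.774, 0.0]
wrist_force: [-0.5, -0.5, 0.4]
opening: 0.549
grasp_force: 0.0
1.35 [ 0.44383568 -0.29209229  0.23078363] [-3.49695841e-04  6.33054312e-01  7.74107302e-01  3.60369220e-05] [-8.05614267e-01  9.15766865e-02  1.72492696e+00 -1.26330443e-05
  1.32579200e+00 -1.00542249e+00] [-0.47365514 -0.46932526  0.40334684] 0.5487768080112612
```

View pics/scene1.png

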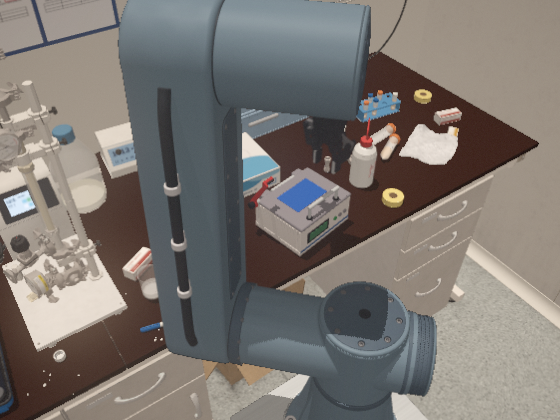

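The scene view now shows the photometer clear of the arm at around (303,207), with the lid closed, the red stop near (262,190) and the gripper at (327,140). I'll check the bar and tab in a crop.

```bash
python3 - <<'E'
import cv2,pickle
c=pickle.load(open("scene1.pkl","rb"))["color"]
cv2.imwrite("pics/crop2.png",cv2.resize(c[160:255,240:360],None,fx=6,fy=6,interpolation=cv2.INTER_CUBIC))
from h import *
T=pickle.load(open("scene1.pkl","rb"))
def proj(P):
    q=np.array(T["rotation"]);r=R.from_quat(q[[1,2,3,0]]).inv();X=r.apply(np.array(P)-T["xyz"])
    return (T["fx"]*X[0]/X[2]+T["cx"]-240+.5)*6,(T["fy"]*X[1]/X[2]+T["cy"]-160+.5)*6
print("expected bar ends in crop",proj([.42893,-.23963,.134]),proj([.4494,-.3456,.134]))
psi=.192;ex=np.array([np.cos(psi),np.sin(psi),0]);ey=np.array([-np.sin(psi),np.cos(psi),0]);h=np.array([.5747,-.2664,.094])
for th in(.95,1.05,1.1,1.15,1.2,1.3,1.4):
    p=h+.088*ey+(-.095*np.cos(th)+.005*np.sin(th))*ex+np.array([0,0,.095*np.sin(th)+.005*np.cos(th)]);print(th,np.round(proj(p),0))
E
```

```text
expected bar ends in crop (np.float64(418.61286880148725), np.float64(287.8309828082821)) (np.float64(592.432755393565), np.float64(161.45115218907063))
0.95 [205. 152.]
1.05 [190. 133.]
1.1 [182. 125.]
1.15 [175. 116.]
1.2 [167. 108.]
1.3 [151.  93.]
1.4 [134.  79.]
```

View pics/crop2.png

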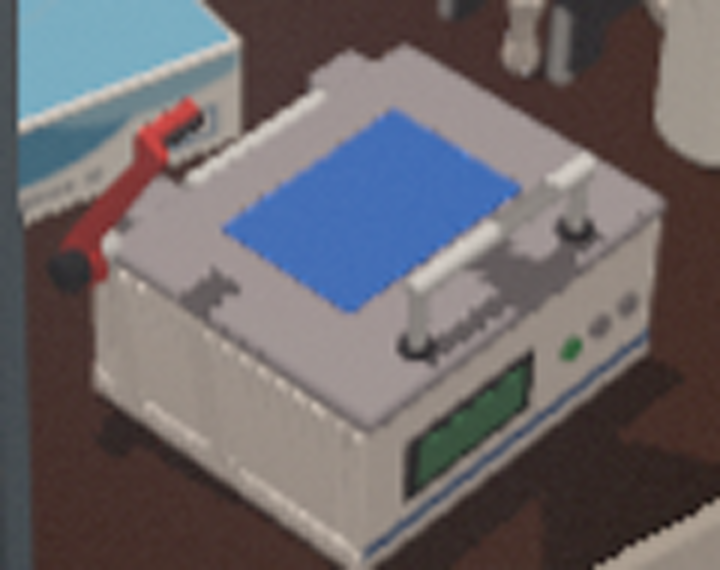

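The rendered bar ends at (413,285) and (592,162) agree with the predicted points to about 1 px. The tab's rubber underside, near (187,125) in the crop, puts the stop at about 1.09 rad. I'll go down onto the bar.

```bash
python3 -m pendant '[[-0.02,0,-0.06,0,0,-0.005],[0,0,-0.06,0,0,0],[0,0,-0.06,0,0,0],[0,0,-0.06,0,0,0],[0,0,-0.06,0,0,0],[0,0,-0.06,0,0,0],[0,0,-0.06,0,0,0],[0,0,-0.06,0,0,0],[0,0,-0.06,0,0,0],[0,0,0,0,0,0]]' 0; python3 -m pendant '[[0,0,0,0,0,0],[0,0,0,0,0,0],[0,0,0,0,0,0],[0,0,0,0,0,0],[0,0,0,0,0,0],[0,0,0,0,0,0],[0,0,0,0,0,0],[0,0,0,0,0,0],[0,0,0,0,0,0],[0,0,0,0,0,0]]' -1; python3 -c "
from bench import ctrl;print(ctrl.get_obs())"
```

```text
time_s: 2.65
eef_pos: [0.4387, -0.2926, 0.122]
eef_rot: [-0.001, 0.638, 0.77, 0.0]
wrist_force: [0.0, 0.6, 0.5]
opening: 0.497
grasp_force: 0.0
time_s: 3.9
eef_pos: [0.4387, -0.2937, 0.1238]
eef_rot: [-0.0, 0.638, 0.77, -0.001]
wrist_force: [-5.1, -0.4, 3.2]
opening: 0.091
grasp_force: 58.5
{'time_s': 3.9, 'q': array([-8.14046667e-01,  2.13974669e-01,  1.82123555e+00, -1.54509353e-03,
        1.10650594e+00, -1.00093222e+00]), 'dq': array([-0.00126601, -0.00169213, -0.001126  ,  0.00096129, -0.00163605,
       -0.00204244]), 'joint_efforts': array([  1.81659702, -40.67142963, -31.09229565,   1.21405017,
        -0.83474698,   0.07154113]), 'eef_pos': array([ 0.4387256 , -0.29365797,  0.12381883]), 'eef_rot': array([-1.45420553e-04,  6.37777451e-01,  7.70220385e-01, -6.78080230e-04]), 'wrist_force': array([-5.14483607, -0.44912975,  3.2003568 ]), 'torque': array([-0.18516966,  0.81613472,  0.05540085]), 'grasp_force': 58.48608434200287, 'opening': 0.09071931277525351}
```

```bash
cat > rows.py <<'E'
import numpy as np,sys
a,b,n=map(float,sys.argv[1:4]);psi=.192
t=np.linspace(a,b,int(n)+1);X=.138*(1-np.cos(t))+.04*np.sin(t);Z=.138*np.sin(t)-.04*(1-np.cos(t))
P=np.c_[X*np.cos(psi),X*np.sin(psi),Z]
print(np.round(np.diff(P,axis=0)/.2,3).tolist(),"total mm",(P[-1]-P[0])*1e3)
E
python3 rows.py 0 .3 10; python3 rows.py .3 .6 10;python3 rows.py .6 .9 10
```

```text
[[0.006, 0.001, 0.021], [0.007, 0.001, 0.02], [0.007, 0.001, 0.02], [0.008, 0.002, 0.02], [0.009, 0.002, 0.02], [0.009, 0.002, 0.019], [0.01, 0.002, 0.019], [0.01, 0.002, 0.019], [0.011, 0.002, 0.019], [0.011, 0.002, 0.018]] total mm [17.65390189  3.43182341 38.99524808]
[[0.012, 0.002, 0.018], [0.012, 0.002, 0.017], [0.013, 0.003, 0.017], [0.013, 0.003, 0.017], [0.014, 0.003, 0.016], [0.014, 0.003, 0.016], [0.015, 0.003, 0.015], [0.015, 0.003, 0.015], [0.016, 0.003, 0.014], [0.016, 0.003, 0.014]] total mm [28.17754391  5.47756272 31.93883784]
[[0.017, 0.003, 0.013], [0.017, 0.003, 0.013], [0.017, 0.003, 0.012], [0.018, 0.003, 0.012], [0.018, 0.003, 0.011], [0.018, 0.004, 0.011], [0.019, 0.004, 0.01], [0.019, 0.004, 0.01], [0.019, 0.004, 0.009], [0.019, 0.004, 0.008]] total mm [36.18416986  7.03400767 22.02942633]
```

```bash
python3 -m pendant '[[0.006,0.001,0.021,0,0,0],[0.007,0.001,0.02,0,0,0],[0.007,0.001,0.02,0,0,0],[0.008,0.002,0.02,0,0,0],[0.009,0.002,0.02,0,0,0],[0.009,0.002,0.019,0,0,0],[0.01,0.002,0.019,0,0,0],[0.01,0.002,0.019,0,0,0],[0.011,0.002,0.019,0,0,0],[0.011,0.002,0.018,0,0,0]]'
```

```text
time_s: 5.15
eef_pos: [0.4549, -0.2904, 0.1619]
eef_rot: [-0.002, 0.638, 0.77, -0.002]
wrist_force: [-8.7, -4.6, -1.4]
opening: 0.092
grasp_force: 58.4
```

```bash
python3 -m pendant '[[0.009,0.002,0.018,0,0,0],[0.009,0.002,0.017,0,0,0],[0.012,0.003,0.017,0,0,0],[0.013,0.003,0.017,0,0,0],[0.014,0.003,0.016,0,0,0],[0.014,0.003,0.016,0,0,0],[0.015,0.003,0.015,0,0,0],[0.015,0.003,0.015,0,0,0],[0.016,0.003,0.014,0,0,0],[0.016,0.003,0.014,0,0,0]]'
```

```text
time_s: 6.4
eef_pos: [0.481, -0.2853, 0.1942]
eef_rot: [-0.002, 0.638, 0.77, -0.002]
wrist_force: [-14.7, -4.3, 9.3]
opening: 0.091
grasp_force: 59.1
```

```bash
python3 -m pendant '[[0.013,0.003,0.016,0,0,0],[0.013,0.003,0.016,0,0,0],[0.014,0.003,0.015,0,0,0],[0.015,0.003,0.014,0,0,0],[0.015,0.003,0.013,0,0,0],[0.016,0.004,0.012,0,0,0],[0.017,0.004,0.011,0,0,0],[0.017,0.004,0.01,0,0,0],[0.016,0.004,0.009,0,0,0],[0.014,0.003,0.008,0,0,0]]'; python3 - <<'E'
from bench import ctrl
import numpy as np
o=ctrl.get_obs();f=o["wrist_force"];p=o["eef_pos"]-[.4387,-.2937,.1238]
ex=np.array([.982,.191]);X=p[:2]@ex;c=np.hypot(X,p[2]);th=2*np.arcsin(c/2/.1437);a=.2821+th
F=f[:2]@ex;print(th,"elev diff",np.arctan2(p[2],X)-(np.pi/2-.2821-th/2),"radial",-np.cos(a)*F+np.sin(a)*f[2],"tang",np.sin(a)*F+np.cos(a)*f[2],f)
E
```

```text
time_s: 7.65
eef_pos: [0.5128, -0.2789, 0.2174]
eef_rot: [0.0, 0.638, 0.77, -0.001]
wrist_force: [0.5, -10.9, -12.7]
opening: 0.089
grasp_force: 58.2
0.8638915901451876 elev diff 0.0343747731323919 radial -10.944552333034535 tang -6.673637209639714 [  0.52958298 -10.94141533 -12.72228413]
```

```bash
cat > st.py <<'E'
from bench import ctrl
import numpy as np
o=ctrl.get_obs();f=o["wrist_force"];p=o["eef_pos"]-[.4387,-.2937,.1238]
ex=np.array([.982,.191]);X=p[:2]@ex;c=np.hypot(X,p[2]);th=2*np.arcsin(c/2/.1437);a=.2821+th
F=f[:2]@ex;print("th",th,"X,Z",X,p[2],"radial",-np.cos(a)*F+np.sin(a)*f[2],"tang",np.sin(a)*F+np.cos(a)*f[2],f,o["torque"])
E
python3 -m pendant '[[0.008,0.001,0.002,0,0,0],[0.008,0,0.002,0,0,0],[0.008,0.001,0.002,0,0,0],[0.008,0.001,0.002,0,0,0],[0.008,0,0.002,0,0,0],[0.008,0.001,0.002,0,0,0],[0.008,0.001,0.002,0,0,0],[0.008,0.001,0.003,0,0,0],[0.008,0.001,0.003,0,0,0],[0.008,0.001,0.003,0,0,0]]'; python3 st.py;  python3 - <<'E'
from bench import camera
import cv2,pickle
c=camera("scene");pickle.dump(c,open("scene2.pkl","wb"));t=camera("top");pickle.dump(t,open("top2.pkl","wb"))
a=cv2.resize(c["color"][120:255,225:365],None,fx=4,fy=4,interpolation=cv2.INTER_CUBIC);cv2.imwrite("pics/crop3.png",a)
E
```

```text
time_s: 8.9
eef_pos: [0.528, -0.2762, 0.224]
eef_rot: [-0.001, 0.638, 0.77, -0.001]
wrist_force: [-8.0, 0.0, 4.3]
opening: 0.09
grasp_force: 59.3
th 0.9811413249294354 X,Z 0.09102398370699401 0.10024215615870505 radial 6.469826800818446 tang -6.205705458163959 [-8.0255932   0.04195791  4.28759177] [-0.19932996  1.73196046  0.04735372]
```

View pics/crop3.png

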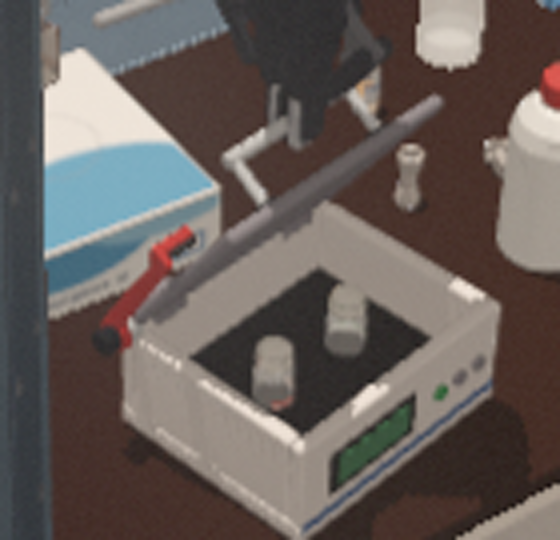

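The lid's edge, running from (135,315) to (440,100), now lies close to the red tab's underside at (185,245). No contact is felt yet: the tangential load is about 6 N. I'll creep on.

```bash
python3 -m pendant '[[0.0017,0.0003,0.0007,0,0,0],[0.0017,0.0003,0.0007,0,0,0],[0.0017,0.0003,0.0007,0,0,0],[0.0017,0.0003,0.0007,0,0,0],[0.0017,0.0003,0.0007,0,0,0],[0.0017,0.0003,0.0007,0,0,0],[0.0017,0.0003,0.0007,0,0,0],[0.0017,0.0003,0.0007,0,0,0],[0.0017,0.0003,0.0007,0,0,0],[0.0017,0.0003,0.0007,0,0,0]]'; python3 st.py
```

```text
time_s: 10.25
eef_pos: [0.5311, -0.2756, 0.2251]
eef_rot: [-0.001, 0.638, 0.77, -0.001]
wrist_force: [-8.2, -2.9, 3.2]
opening: 0.093
grasp_force: 59.1
th 1.0046962074802666 X,Z 0.09423592521145488 0.10133246912403321 radial 5.518493583141799 tang -7.345513376375622 [-8.18555424 -2.92839937  3.23923898] [-0.27355253  1.75394124  0.05830649]
```

```bash
python3 -m pendant '[[0.0014,0.0002,0.0005,0,0,0],[0.0014,0.0002,0.0005,0,0,0],[0.0014,0.0002,0.0005,0,0,0],[0.0014,0.0002,0.0005,0,0,0],[0.0014,0.0002,0.0005,0,0,0],[0.0014,0.0002,0.0005,0,0,0],[0.0014,0.0002,0.0005,0,0,0],[0.0014,0.0002,0.0005,0,0,0],[0.0014,0.0002,0.0005,0,0,0],[0.0014,0.0002,0.0005,0,0,0]]'; python3 st.py
```

```text
time_s: 11.5
eef_pos: [0.5337, -0.275, 0.226]
eef_rot: [-0.002, 0.638, 0.77, -0.002]
wrist_force: [-9.6, -1.1, 2.8]
opening: 0.086
grasp_force: 59.1
th 1.0239658347546683 X,Z 0.09689105489303043 0.10215942245693566 radial 5.1795750362716975 tang -8.55142552165325 [-9.56577214 -1.12650873  2.76166116] [-0.29387835  1.92323684  0.08475654]
```

```bash
python3 -m pendant '[[0.0014,0.0002,0.0005,0,0,0],[0.0014,0.0002,0.0005,0,0,0],[0.0014,0.0002,0.0005,0,0,0],[0.0014,0.0002,0.0005,0,0,0],[0.0014,0.0002,0.0005,0,0,0],[0.0014,0.0002,0.0005,0,0,0],[0.0014,0.0002,0.0005,0,0,0],[0.0014,0.0002,0.0005,0,0,0],[0.0014,0.0002,0.0005,0,0,0],[0.0014,0.0002,0.0005,0,0,0]]'; python3 st.py
```

```text
time_s: 12.75
eef_pos: [0.5373, -0.2744, 0.2274]
eef_rot: [-0.001, 0.638, 0.77, -0.001]
wrist_force: [-6.5, -0.3, 4.1]
opening: 0.093
grasp_force: 58.6
th 1.0525632861667815 X,Z 0.10050510280431467 0.10363697797985194 radial 5.522802161812168 tang -5.315124286214923 [-6.52125805 -0.29206343  4.12609849] [-0.00328509  1.44878759  0.06690502]
```

```bash
python3 -m pendant '[[0.0014,0.0002,0.0004,0,0,0],[0.0014,0.0002,0.0004,0,0,0],[0.0014,0.0002,0.0004,0,0,0],[0.0014,0.0002,0.0004,0,0,0],[0.0014,0.0002,0.0004,0,0,0],[0.0014,0.0002,0.0004,0,0,0],[0.0014,0.0002,0.0004,0,0,0],[0.0014,0.0002,0.0004,0,0,0],[0.0014,0.0002,0.0004,0,0,0],[0.0014,0.0002,0.0004,0,0,0]]'; python3 st.py
```

```text
time_s: 14.0
eef_pos: [0.5399, -0.2739, 0.2281]
eef_rot: [-0.001, 0.638, 0.77, -0.001]
wrist_force: [-7.8, 0.2, 4.4]
opening: 0.086
grasp_force: 58.6
th 1.0719300559802272 X,Z 0.10321604313663882 0.10434056785195539 radial 5.883252244048682 tang -6.462658252074376 [-7.76121134  0.2343623   4.35563126] [0.07976683 1.50050182 0.01959217]
```

```bash
python3 -m pendant '[[0.0014,0.0002,0.0004,0,0,0],[0.0014,0.0002,0.0004,0,0,0],[0.0014,0.0002,0.0004,0,0,0],[0.0014,0.0002,0.0004,0,0,0],[0.0014,0.0002,0.0004,0,0,0],[0.0014,0.0002,0.0004,0,0,0],[0.0014,0.0002,0.0004,0,0,0],[0.0014,0.0002,0.0004,0,0,0],[0.0014,0.0002,0.0004,0,0,0],[0.0014,0.0002,0.0004,0,0,0]]'; python3 st.py
```

```text
time_s: 15.25
eef_pos: [0.5407, -0.2737, 0.2283]
eef_rot: [-0.003, 0.638, 0.77, -0.002]
wrist_force: [-16.1, -1.2, 5.8]
opening: 0.087
grasp_force: 59.0
th 1.077015719525799 X,Z 0.10395344270035453 0.10449344006105396 radial 8.999795144513698 tang -14.490729424871157 [-16.12638305  -1.16263397   5.75436253] [-0.13438972  2.79714677  0.11703805]
```

Contact: the bar stopped moving and the load rose by about 8 N, at 1.08 rad. That agrees with the camera estimate. I'll hold the press here.

```bash
python3 -m pendant '[[0,0,0,0,0,0],[0,0,0,0,0,0],[0,0,0,0,0,0],[0,0,0,0,0,0],[0,0,0,0,0,0],[0,0,0,0,0,0],[0,0,0,0,0,0],[0,0,0,0,0,0],[0,0,0,0,0,0],[0,0,0,0,0,0]]'; python3 st.py; python3 rows.py 1.08 .66 20; python3 - <<'E'
from bench import camera
import pickle
for n in("scene","top"):pickle.dump(camera(n),open(n+"3.pkl","wb"))
E
```

```text
time_s: 16.5
eef_pos: [0.5406, -0.2737, 0.2283]
eef_rot: [-0.003, 0.638, 0.77, -0.002]
wrist_force: [-15.5, -0.3, 5.6]
opening: 0.092
grasp_force: 59.0
th 1.07679233981504 X,Z 0.10392052584897128 0.10448731320730786 radial 8.663504547300498 tang -13.736213508191742 [-15.47843879  -0.26838256   5.58069785] [-0.10790625  2.70916108  0.10575676]
[[-0.014, -0.003, -0.003], [-0.014, -0.003, -0.004], [-0.014, -0.003, -0.004], [-0.014, -0.003, -0.004], [-0.014, -0.003, -0.005], [-0.014, -0.003, -0.005], [-0.014, -0.003, -0.005], [-0.014, -0.003, -0.005], [-0.014, -0.003, -0.006], [-0.014, -0.003, -0.006], [-0.013, -0.003, -0.006], [-0.013, -0.003, -0.007], [-0.013, -0.003, -0.007], [-0.013, -0.003, -0.007], [-0.013, -0.003, -0.007], [-0.013, -0.002, -0.008], [-0.013, -0.002, -0.008], [-0.012, -0.002, -0.008], [-0.012, -0.002, -0.008], [-0.012, -0.002, -0.009]] total mm [-53.72357745 -10.443574   -24.35349708]
```

```bash
python3 -m pendant '[[-0.014,-0.003,-0.003,0,0,0],[-0.014,-0.003,-0.003,0,0,0],[-0.014,-0.003,-0.004,0,0,0],[-0.014,-0.003,-0.004,0,0,0],[-0.014,-0.003,-0.004,0,0,0],[-0.014,-0.003,-0.005,0,0,0],[-0.014,-0.003,-0.005,0,0,0],[-0.014,-0.003,-0.005,0,0,0],[-0.014,-0.003,-0.005,0,0,0],[-0.014,-0.003,-0.006,0,0,0]]'; python3 st.py
```

```text
time_s: 17.85
eef_pos: [0.516, -0.2786, 0.2196]
eef_rot: [-0.001, 0.638, 0.77, 0.001]
wrist_force: [-3.9, 4.2, 1.6]
opening: 0.092
grasp_force: 58.5
th 0.8928322894642647 X,Z 0.07883206797759874 0.09582044779879348 radial 2.6137726684777625 tang -2.1747128190880254 [-3.89555613  4.24618972  1.57305191] [0.74997448 0.00327696 0.03607296]
```

```bash
python3 -m pendant '[[-0.014,-0.003,-0.006,0,0,0],[-0.013,-0.003,-0.006,0,0,0],[-0.013,-0.003,-0.007,0,0,0],[-0.013,-0.003,-0.007,0,0,0],[-0.013,-0.003,-0.007,0,0,0],[-0.013,-0.003,-0.007,0,0,0],[-0.013,-0.002,-0.008,0,0,0],[-0.012,-0.002,-0.008,0,0,0],[-0.01,-0.002,-0.007,0,0,0],[-0.006,-0.001,-0.004,0,0,0]]'; python3 st.py; python3 - <<'E'
from bench import camera
import pickle
for n in("scene","top"):pickle.dump(camera(n),open(n+"4.pkl","wb"))
E
```

```text
time_s: 19.1
eef_pos: [0.4913, -0.2835, 0.206]
eef_rot: [-0.001, 0.638, 0.77, 0.0]
wrist_force: [-5.2, 5.1, 2.4]
opening: 0.089
grasp_force: 58.6
th 0.6970123623915685 X,Z 0.05365068690330861 0.0821835037764225 radial 4.255340246899282 tang -2.0915362587435267 [-5.17071161  5.06911922  2.36536927] [0.81502941 0.58302929 0.08961268]
```

```bash
python3 -m pendant '[[-0.004,0,-0.003,0,0,0],[-0.004,0,-0.003,0,0,0],[-0.004,0,-0.003,0,0,0],[-0.004,0,-0.003,0,0,0],[-0.004,0,-0.003,0,0,0],[-0.004,0,-0.003,0,0,0],[-0.004,0,-0.003,0,0,0],[-0.003,0,-0.002,0,0,0],[0,0,0,0,0,0],[0,0,0,0,0,0]]'; python3 st.py; python3 - <<'E'
from bench import camera
import pickle,cv2
for n in("scene","top"):pickle.dump(camera(n),open(n+"5.pkl","wb"))
L=[pickle.load(open(f"scene{i}.pkl","rb"))["color"][110:255,245:365] for i in(3,5)]
cv2.imwrite("pics/cmp.png",cv2.resize(cv2.hconcat(L),None,fx=3.3,fy=3.3,interpolation=cv2.INTER_CUBIC))
L=[pickle.load(open(f"top{i}.pkl","rb"))["color"][150:260,255:375] for i in(3,5)]
cv2.imwrite("pics/cmpt.png",cv2.resize(cv2.hconcat(L),None,fx=3.3,fy=3.3,interpolation=cv2.INTER_CUBIC))
E
```

```text
time_s: 20.45
eef_pos: [0.4859, -0.2845, 0.2017]
eef_rot: [-0.0, 0.638, 0.77, 0.0]
wrist_force: [-4.1, 3.5, 1.5]
opening: 0.093
grasp_force: 58.6
th 0.6485475002657621 X,Z 0.04810223132847402 0.07791995383805231 radial 3.2246761499681966 tang -1.7944023800656335 [-4.11318736  3.52816823  1.51438931] [0.60097136 0.20741872 0.11500246]
```

View pics/cmp.png

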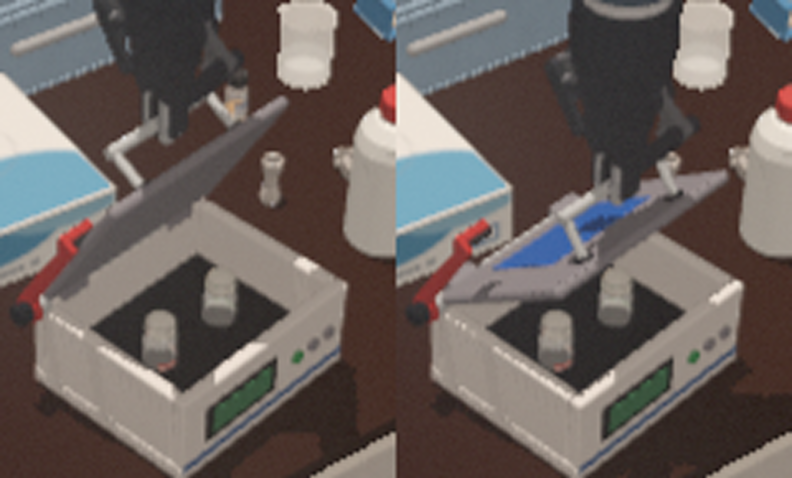

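View pics/cmpt.png

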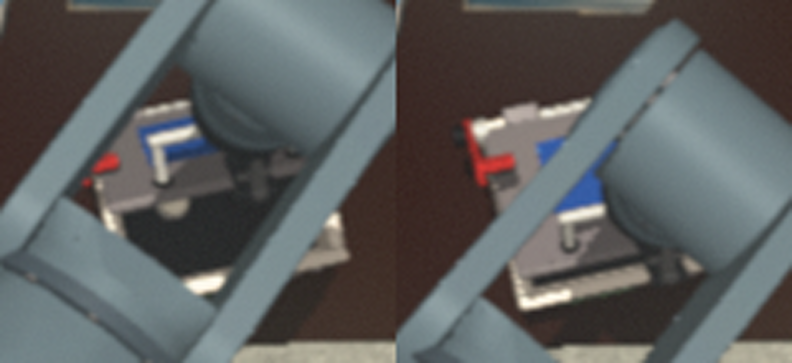

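The stop has not moved: the red tab is at the same place, near (75,230), in both scene frames. The lid is held lowered and the bystanders are undisturbed. By chord the drop is 24.8°, which I'll cross-check with camera rays onto known planes.

```bash
python3 - <<'E'
from h import *
import pickle
T=pickle.load(open("scene5.pkl","rb"));psi=.193
ex=np.array([np.cos(psi),np.sin(psi),0]);ey=np.array([-np.sin(psi),np.cos(psi),0]);h=np.array([.5747,-.2664,.094])
def ang(u,v,x0,y):
    o,d=ray(T,((u-x0+.5)/3.3-.5+245,(v+.5)/3.3-.5+110));P=o+d*((h+y*ey-o)@ey)/(d@ey)-h
    return np.arctan2(P[2],-P@ex),np.hypot(P@ex,P[2])
for n,a,b,y in(("lid corner",(286,99),(728,179),-.095),("bar end",(110,153),(558,214),.055)):
    p=ang(*a,0,y);q=ang(*b,396,y);print(n,p,q,np.degrees(p[0]-q[0]))
E
python3 -m pendant '[[0,0,0,0,0,0],[0,0,0,0,0,0],[0,0,0,0,0,0],[0,0,0,0,0,0],[0,0,0,0,0,0],[0,0,0,0,0,0],[0,0,0,0,0,0],[0,0,0,0,0,0],[0,0,0,0,0,0],[0,0,0,0,0,0]]'; python3 st.py
```

```text
lid corner (np.float64(1.0577226216044562), np.float64(0.1476151249812634)) (np.float64(0.5758926082821519), np.float64(0.14614350770354143)) 27.606826206100262
bar end (np.float64(1.3362560349761183), np.float64(0.14313212750586954)) (np.float64(0.9223054844213917), np.float64(0.14126286435677263)) 23.717619473902655
time_s: 21.8
eef_pos: [0.4859, -0.2845, 0.2017]
eef_rot: [-0.0, 0.638, 0.77, 0.0]
wrist_force: [-4.5, 3.7, 2.5]
opening: 0.088
grasp_force: 58.6
th 0.6482732523378382 X,Z 0.04809040586468131 0.0778833523044665 radial 4.284007357027476 tang -1.4834110480571934 [-4.53758045  3.69946598  2.5487118 ] [0.59302225 0.18253855 0.10006867]
```

```bash
python3 -c "
from bench import ctrl;print(ctrl.hand_in())"
```

```text
the job is handed in; nothing more can be done
None
```

I raised the lid to the red stop at about 1.08 rad and held it lightly pressed there for over 1 s without the stop moving. I then lowered it by 24.8° (from the arm's position; rougher camera checks gave 24–28°), and handed the job in with the robot still holding the lid open there.

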